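# Put the honing stone away in its pedal-lid keeper

## Robot

A 7-joint arm with a two-finger parallel gripper is mounted at the origin on a cart in front of the work surface, level with it; the furniture and walls round the work are solid. World frame = base frame: x ahead of the robot, y to its left, z up, the work surface at z = 0. Lengths are in m, angles in rad, forces in N, time in s.
With the tool pointing down it reaches from about 0.425 to 1.025 m from the base axis. Payload 9.4 kg.
Tool frame: the origin (TCP) lies at the very end of the fingers, on their centre line; the grasp point (between the pads) lies 19 mm behind it; x points along the fingers, y is the direction in which the jaws open and shut, and the axes are right-handed (so a half turn about x gives the same grasp; the last joint's range is limited). The gripper opens to 85 mm and grips with 20 to 120 N. Pads are 22 mm wide; open, the fingers measure 114 mm over their backs; the gripper's body (76 mm by 85 mm) begins 54 mm behind the grasp point. The pads swing forward as they close: fully open they stand 13 mm farther back than shut.
Start: joints at [-1.287, 0.599, -0.003, 1.599, 0.002, 0.943, -0.08], TCP at [0.256, 0.678, 0.231] pointing down, gripper open.
Joint ranges: [-2.57, 2.57], [-0.35, 1.97], [-1.29, 1.29], [0.11, 2.56], [-1.05, 4.19], [0.11, 1.86], [-2.63, 2.63]. Speed limits (rad/s): [2.22, 2.22, 3.01, 3.01, 3.14, 3.14, 3.14].

## Interface

Orientations are given as a unit quaternion [x, y, z, w].
In Python, from bench import bot, imaging, spotter gives the robot as it stands. Calls block until the motion is done:
- bot.reach(position, orientation): joint-space move of the TCP to a pose.
- bot.movel(position, rotation=None, rate=0.15): straight line of the TCP; rotation=None keeps the orientation; rate is the mean speed in m/s.
- bot.movej(angles): joint-space move.
- bot.gripper_open() and bot.gripper_close(squeeze=None): open the fingers fully, or close them until they stop; squeeze is the grip in N (None keeps the last).
- bot.wait(seconds).
- bot.solve_ik(position, orientation): joint angles nearest the present ones, or None.
- imaging.get_image(name): name is "scene" or "side" or "wrist"; returns (picture, depth): 480x640x3 uint8, red, green, blue; 480x640 float32, m along the optical axis (not along the pixel's ray), 0 where there is no reading.
- imaging.camera_params(name): a dict with "camera_matrix" (3x3 intrinsics, pixels), "camera_from_world" (4x4, takes a point from world to camera coordinates). Camera axes: x right, y up, looking along -z (the intrinsics and any distortion apply to the point x, -y, -z); pixel columns grow to the right and rows downward; lengths in m; the calibration is good to about 2 mm. A picture is of the moment at which its call begins: read the wrist's pose just before it. camera_params takes no time and is no camera call; for the wrist camera it gives the pose at the moment of the call.
A pose or a line that the arm cannot do raises bot.Unreachable and nothing moves.
- bot.sign_off(): hands the job in, once; it reports no verdict.
Trained networks look in the newest picture that a camera, given by its name, has taken for a name from the list of things; names that differ only in an ending like _2 or _b are one class to them, and where a whole thing is asked for, a point or a joint stands for the part that bears it (a point fixed in the world has none). Each returns a list of dicts, best first, with "conf" (0 to 1); they miss things now and then, are a little off and sometimes report something else, mostly with a low value. They report only what shows in the picture. A call takes as long as a camera call.
- spotter.find_in(camera, target): "at" ([x, y, z] in m, in world coordinates, good to about 4 mm: the middle of the surface that is visible of it).
- spotter.trace(camera, target): "mask" (480x640 bool, what is visible of it).
Readings, each from a call of its own:
- bot.get_time_s(): time.
- bot.get_joint_positions(): joint angles.
- bot.get_qvel(): joint speeds.
- bot.get_effort(): joint torques, N m.
- bot.get_eef_pos(): TCP position.
- bot.get_eef_rot(): TCP orientation.
- bot.get_contact_force(): force on the tool from outside, world axes, zero at the start.
- bot.get_ft_torque(): the same for the moment, N m.
- bot.get_opening(): finger opening in m.
Only numpy, scipy, OpenCV 4.12 (cv2) and the standard library are available. Lean on these libraries where they do the work, as an engineer would, in place of code of your own. Each camera call takes 0.05 s, during which the arm holds its last target.

## Task

Put the honing stone away in the stone keeper. Press the keeper's pedal right down and slide it to the right under its catch so that the lid stays up by itself, then take the stone off its honing stand and lay it flat and square in the two saddles inside, without dropping it. Finally free the pedal from the catch and ease it all the way back up so that the lid comes down gently and shuts fully, without knocking the oil bottle about.

Things in the scene. Friction and masses are not known exactly. Their poses are not given: they have to be found in the camera images.
- keeper: Stone keeper: wooden box 200 (x) x 150 (y) x 160 mm high, fixed. Origin under its centre, z up, +x away from the robot (turned at most 0.2 rad); pedal at the -x end, lid hinged on the far rim. Trough under the lid: 184 x 134 mm inside, rim 160 mm and floor 102 mm above the bench. Cameras see a steel gate plate with an L-slot round the pedal bar.
- berth (a point): Centre of the stone when it rests in the trough's two saddles: keeper (-5, 0, 133) mm, axes as the keeper's; the stone lies along x, its underside 120 mm above the bench. Saddles at keeper x = -55 and +45, each 22 mm long, cheeks 62 mm apart, flared at the top, ending 145 mm above the bench. Between the saddles fingers have room down to the floor.
- lid (a joint): Lid angle (rad), 0 shut, grows as it rises; lid = 4.77 x pedal, driven by a push rod. Let go, it falls shut and slams: in the lower half of its way it must stay under 2 rad/s (about 75 mm/s at the pedal pad). Latched it stands at about 1.0.
- lid_edge (a point): Middle of the lid's free edge. Lid 217 x 158 x 10 mm, hinged about y at keeper (104, 0, 161) mm. Latched open it leans over the far half of the trough, this edge about 340 mm above the bench over the trough's middle: a tool pointing straight down into the trough hits it, one leaning back towards the robot by 20 to 40 degrees goes in under it.
- pedal (a joint): Pedal angle (rad), 0 up (lid shut), grows as it is pressed, stop at 0.262. Pressing takes up to about 9 N on the pad; the lid's weight brings it back up. Under the catch it rests at about 0.21.
- pedal_shift (a joint): Sideways place of the pedal (m), 0 to 0.020, grows to the right seen from the robot (keeper -y); takes about 2 N, and moves only with the pedal pressed past 0.25 rad (to its stop), its bar passing under a lip of the gate. Let go near 0.020 it rises about 9 mm at the pad behind the lip and stays. To free it: press to the stop, slide back to 0, let it rise.
- pedal_pad (a point): Centre of the top of the pedal's rubber pad, 54 (x) x 56 (y) mm between cheeks 60 mm apart that rise 9 mm above it. At keeper (-165, 0, 94) mm when up, 185 mm from the pivot at keeper (20, 0, 85). It sinks 39 mm to the latched, 48 mm to the lowest place, and tilts with the pedal. Axes of the pedal: x to the pivot, z off the pad.
- stone_centre (a point): Centre of the honing stone: plain grey block 160 (x) x 52 (y) x 26 mm (z) in two layers, about 0.45 kg, loose. At first on its stand, centre 35 mm above the bench. To be grasped across its 52 mm width near the middle.
- stand: Wooden honing stand, fixed, origin under its centre, x along the stone. Two cross blocks at x = -60 and +60 mm, 28 mm long, 74 mm wide, carry the stone 22 mm above the bench; a 22 mm wide rail joins them; end stops rise 10 mm beside the stone's ends. Between the blocks (92 mm) fingers can reach down beside the stone.
- oil_bottle: Bystander: brown oil bottle, 43 mm across, 92 mm high, origin under its centre, between stand and keeper towards the robot. It must stay standing within 30 mm of its place.

How it is judged:
On the way, in this order (a step that is already met when the one before it is completed fails the run):
1. the lid stands open by itself: pedal shifted under its catch and let go (tool 60 mm or more away from the pad) (value of joint lid above 0.9 rad and value of joint pedal_shift above 0.011 m and distance between the grasp point and pedal_pad above 0.06 m), for 0.2 s.
2. the stone rests flat in both saddles, let go, with the lid still open (value of joint lid above 0.9 rad and z of stone_centre in the frame of berth between -0.004 and 0.004 m and y of stone_centre in the frame of berth between -0.008 and 0.008 m and horizontal distance between stone_centre and berth below 0.022 m and angle between the x axis of stone_centre and the x axis of berth, either way round below 0.12 rad and angle between stone_centre's own z axis and vertical below 0.06 rad and contact force between the fingers and stone below 0.1 N), for 0.2 s.
At the end, for the whole second after the job is handed in: Lid shut (under 0.05 rad), pedal up (under 0.015 rad) and back left (shift under 6 mm). Stone at rest in both saddles: flat within 0.06, along the keeper within 0.12 rad, centre within 4 mm in height, 8 mm sideways, 22 mm in all. Oil bottle standing within 30 mm of its place (value of joint lid below 0.05 rad and value of joint pedal below 0.015 rad and value of joint pedal_shift below 0.006 m and z of stone_centre in the frame of berth between -0.004 and 0.004 m and y of stone_centre in the frame of berth between -0.008 and 0.008 m and horizontal distance between stone_centre and berth below 0.022 m and angle between the x axis of stone_centre and the x axis of berth, either way round below 0.12 rad and angle between stone_centre's own z axis and vertical below 0.06 rad and linear speed of stone below 0.02 m/s and distance of oil_bottle from where it was at the start of the episode below 0.03 m and angle between oil_bottle's own z axis and vertical below 0.2 rad); the robot touches nothing.
It fails at once if the lid slams: falls faster than 2 rad/s in the lower half of its travel (velocity of joint lid below -2 rad/s and value of joint lid below 0.55 rad).
It fails at once if the stone is dropped: moving faster than 0.7 m/s (a fall of some 25 mm) out of the fingers (linear speed of stone above 0.7 m/s and contact force between the fingers and stone below 0.1 N).
It fails at once if the oil bottle is knocked more than 30 mm from its place or over (distance of oil_bottle from where it was at the start of the episode above 0.03 m or angle between oil_bottle's own z axis and vertical above 0.35 rad).
It also fails if it takes over 72 s, if anything falls off the work surface, if the arm or the gripper's body presses on something with over 40 N, if the wrist force passes 120 N, or if a joint passes its speed limit or range.

## Working session

There is one attempt and no reset: what is moved stays moved. The work goes in short steps, each a Python script; the robot and the scene stay as the last script left them, time stands still between calls to the robot, and variables do not carry over. Pictures are saved under pics/ and viewed, and the job is handed in when it is done.

```bash
ls; mkdir -p pics; python3 - <<'E'
from bench import bot, imaging, spotter
import cv2,numpy as np
print(bot.get_time_s(),bot.get_eef_pos(),bot.get_eef_rot(),bot.get_opening())
for c in ["scene","side"]:
    p,d=imaging.get_image(c); cv2.imwrite(f"pics/{c}0.png",p[...,::-1])
    for t in ["keeper","stone_centre","stand","oil_bottle","pedal_pad","lid"]:
        r=spotter.find_in(c,t); print(c,t,[(np.round(x["at"],3),round(x["conf"],2)) for x in r[:2]])
print(bot.get_time_s())
E
```

```text
pics
0.0 [0.2557952  0.67786088 0.23039691] [ 0.12628502  0.69568155 -0.12741015  0.69559034] 0.08549508181095385
scene keeper [(array([ 0.541, -0.162,  0.141]), 0.89), (array([ 0.462, -0.138,  0.092]), 0.7)]
scene stone_centre [(array([0.515, 0.154, 0.049]), 0.82)]
scene stand [(array([0.451, 0.134, 0.019]), 0.8)]
scene oil_bottle [(array([0.435, 0.037, 0.053]), 0.82)]
scene pedal_pad [(array([ 0.462, -0.141,  0.097]), 0.92)]
scene lid []
side keeper [(array([ 0.585, -0.064,  0.104]), 0.62)]
side stone_centre [(array([0.52 , 0.173, 0.05 ]), 0.8)]
side stand [(array([0.476, 0.182, 0.016]), 0.58)]
side oil_bottle [(array([0.439, 0.058, 0.047]), 0.75)]
side pedal_pad [(array([ 0.468, -0.132,  0.098]), 0.62)]
side lid [(array([ 0.612, -0.119,  0.174]), 0.92)]
0.7
```

View pics/scene0.png

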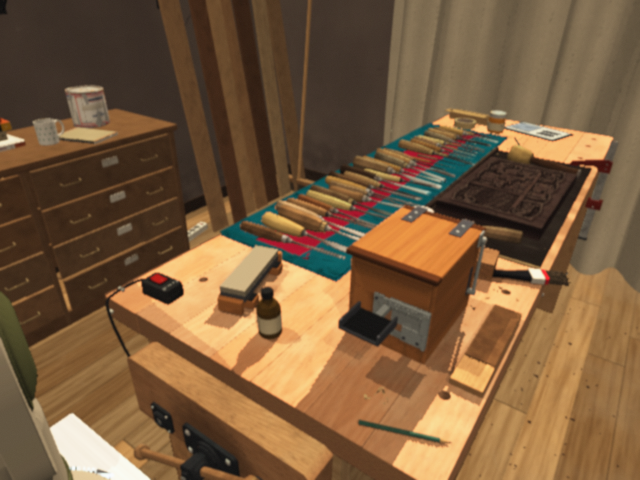

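View pics/side0.png

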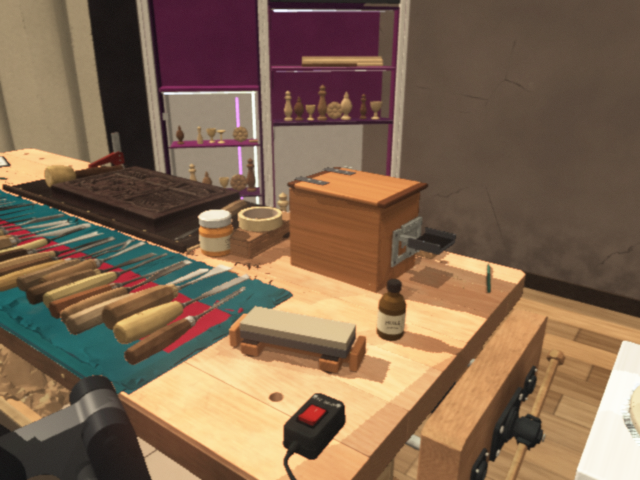

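Both views show the whole scene: keeper at right (scene px ~415,280), stone on its stand (250,275), and bottle (268,312). I'll fit poses from masks and depth.

```bash
cat > h.py <<'E'
from bench import bot, imaging, spotter
import cv2,numpy as np
from scipy.spatial.transform import Rotation as R
def cloud(c,mask=None,d=None,cp=None):
    cp=cp or imaging.camera_params(c)
    if d is None: p,d=imaging.get_image(c)
    K=np.array(cp["camera_matrix"]);T=np.linalg.inv(np.array(cp["camera_from_world"]))
    v,u=np.nonzero((d>0)&(mask if mask is not None else True)); z=d[v,u]
    P=np.stack([(u-K[0,2])/K[0,0]*z,-(v-K[1,2])/K[1,1]*z,-z,np.ones_like(z)],1)
    return (P@T.T)[:,:3]
def save(c,n):
    p,d=imaging.get_image(c); cv2.imwrite(f"pics/{n}.png",p[...,::-1]); return p,d
def rect(P):
    (cx,cy),(w,h),a=cv2.minAreaRect((P[:,:2]*1000).astype(np.float32))
    return np.round([cx,cy,w,h,a],1)
E
python3 - <<'E'
from h import *
for c in ["scene","side"]:
    p,d=imaging.get_image(c); cp=imaging.camera_params(c)
    print(c,[k for k in cp],np.round(np.linalg.inv(cp["camera_from_world"])[:3,3],2))
    A=cloud(c,None,d,cp)
    for t,zl,zh in [("lid",.163,.18),("keeper",.163,.18),("stone_centre",.042,.054),("pedal_pad",.086,.11),("oil_bottle",.01,.1),("stand",.005,.04)]:
        r=spotter.trace(c,t)
        for x in r[:2]:
            m=cv2.erode(x["mask"].astype(np.uint8),np.ones((2,2)))>0
            P=cloud(c,m,d,cp); Q=P[(P[:,2]>zl)&(P[:,2]<zh)]
            if len(Q)>20:
                # trim outliers
                med=np.median(Q,0); Q=Q[np.linalg.norm(Q-med,axis=1)<.17]
                print(c,t,round(x["conf"],2),len(Q),"rect",rect(Q),"zmed",np.round(np.median(Q[:,2]),4),"xy",np.round(Q.min(0),3),np.round(Q.max(0),3))
E
```

```text
scene ['camera_matrix', 'camera_from_world'] [-0.03 -0.39  0.54]
scene lid 0.62 6279 rect [ 626.5 -147.9  163.5  216.8   88.6] zmed 0.1731 xy [ 0.518 -0.231  0.163] [ 0.735 -0.064  0.178]
scene keeper 0.91 6223 rect [ 626.4 -148.3  163.4  216.3   88.7] zmed 0.1731 xy [ 0.518 -0.232  0.163] [ 0.734 -0.065  0.178]
scene stone_centre 0.76 1202 rect [530.4 158.2 156.8  49.9  17.2] zmed 0.0488 xy [0.45  0.112 0.042] [0.609 0.201 0.052]
scene pedal_pad 0.93 1394 rect [ 482.4 -141.1   68.6   90.9   88.2] zmed 0.0948 xy [ 0.437 -0.175  0.086] [ 0.528 -0.105  0.106]
scene oil_bottle 0.8 923 rect [441.9  34.3  30.3  40.1  61.2] zmed 0.0544 xy [0.424 0.018 0.01 ] [0.46  0.053 0.095]
scene oil_bottle 0.71 1557 rect [529.  159.  154.6  52.3  17.4] zmed 0.0484 xy [0.45  0.112 0.024] [0.61  0.198 0.052]
scene stand 0.7 553 rect [5.249e+02 1.289e+02 1.799e+02 4.920e+01 2.000e-01] zmed 0.0193 xy [0.435 0.104 0.005] [0.615 0.154 0.035]
side ['camera_matrix', 'camera_from_world'] [0.12 0.68 0.44]
side lid 0.58 3073 rect [ 624.5 -139.   163.6  214.4   88.6] zmed 0.1713 xy [ 0.517 -0.223  0.163] [ 0.731 -0.056  0.175]
side keeper 0.96 3054 rect [ 624.5 -139.   163.6  214.4   88.6] zmed 0.1713 xy [ 0.517 -0.223  0.163] [ 0.731 -0.056  0.175]
side stone_centre 0.74 2318 rect [529.6 164.4 158.   53.2  17.2] zmed 0.047 xy [0.447 0.117 0.042] [0.611 0.212 0.049]
side pedal_pad 0.92 752 rect [ 480.2 -135.1   71.7   89.2   89.5] zmed 0.0936 xy [ 0.436 -0.171  0.086] [ 0.525 -0.099  0.103]
side pedal_pad 0.68 2262 rect [ 569.6 -121.1  282.6  137.9   21.9] zmed 0.0959 xy [ 0.436 -0.211  0.086] [ 0.699 -0.059  0.11 ]
side oil_bottle 0.86 1156 rect [439.9  50.7  41.7  28.   32. ] zmed 0.0485 xy [0.424 0.03  0.01 ] [0.461 0.068 0.093]
side stand 0.94 1295 rect [529.5 172.2 195.2  60.2  18. ] zmed 0.0164 xy [0.433 0.114 0.005] [0.628 0.22  0.033]
```

```bash
cat >> h.py <<'E'
def ori(yaw,lean=0.0,flip=False):
    """tool x = down, leaning so body is back towards -x(yaw) ; jaws along horizontal y(yaw)"""
    f=np.array([np.cos(yaw),np.sin(yaw),0]); l=np.array([-np.sin(yaw),np.cos(yaw),0])
    x=np.sin(lean)*f-np.cos(lean)*np.array([0,0,1.]); y=-l if flip else l
    M=np.stack([x,y,np.cross(x,y)],1); return R.from_matrix(M).as_quat()
E
python3 - <<'E'
from h import *
T=np.linalg.inv(imaging.camera_params("wrist")["camera_from_world"])
Rt=R.from_quat(bot.get_eef_rot()).as_matrix()
print("cam in tool",np.round(Rt.T@(T[:3,3]-bot.get_eef_pos()),3)); print(np.round(Rt.T@T[:3,:3],2)); print(np.round(Rt,2))
ky=-.024
for fl in (0,1):
  for nm,p,l,y in [("stone",(.53,.161,.03),0,.3+0*np.pi),("pedal",(.46,-.14,.05),.0,ky),("pedal25",(.46,-.14,.05),.26,ky),("pedal40",(.46,-.14,.05),.4,ky),("berth20",(.625,-.143,.115),.35,ky),("berth30",(.625,-.143,.115),.52,ky),("berth40",(.625,-.143,.115),.7,ky),("berthup",(.56,-.143,.24),.52,ky)]:
    q=bot.solve_ik(p,ori(y,l,fl)); print(fl,nm,None if q is None else np.round(q,2))
E
```

```text
cam in tool [-0.142  0.001 -0.08 ]
[[-0.    0.31 -0.95]
 [ 1.   -0.   -0.  ]
 [-0.   -0.95 -0.31]]
[[ 0.    0.35  0.94]
 [-0.    0.94 -0.35]
 [-1.   -0.    0.  ]]
0 stone [-0.3   0.7  -0.14  2.13  0.28  0.33  1.2 ]
0 pedal [ 0.28  0.63 -0.15  2.28  0.37  0.25  1.35]
0 pedal25 [ 0.7   0.71 -0.72  2.44  1.93  0.43 -0.18]
0 pedal40 None
0 berth20 [ 0.33  0.58 -0.24  2.14  0.85  0.12  0.87]
0 berth30 [ 0.78  0.74 -0.9   2.24  1.95  0.52 -0.12]
0 berth40 [ 0.9   0.89 -1.1   2.35  2.29  0.79 -0.35]
0 berthup [ 0.66  0.34 -0.58  2.28  1.16  0.13  0.57]
1 stone [-0.63  0.73  0.34  2.15 -0.68  0.37 -0.99]
1 pedal [ 0.03  0.64  0.21  2.3  -0.54  0.25 -0.87]
1 pedal25 [ 0.46  0.64 -0.36  2.46  2.4   0.25  2.49]
1 pedal40 None
1 berth20 [ 0.43  0.6  -0.39  2.14  1.11  0.19 -2.53]
1 berth30 [ 0.43  0.6  -0.37  2.26  2.6   0.25  2.29]
1 berth40 [ 0.69  0.73 -0.73  2.36  2.6   0.62  2.39]
1 berthup [ 0.66  0.34 -0.58  2.28  1.16  0.13 -2.57]
```

```bash
cat > look.py <<'E'
from h import *
def wl(n,ts):
    cp=imaging.camera_params("wrist"); p,d=save("wrist",n)
    for t,zl,zh in ts:
        for x in spotter.trace("wrist",t)[:1]:
            m=cv2.erode(x["mask"].astype(np.uint8),np.ones((2,2)))>0
            P=cloud("wrist",m,d,cp); Q=P[(P[:,2]>zl)&(P[:,2]<zh)]
            if len(Q)>20: print(t,round(x["conf"],2),len(Q),"rect",rect(Q),"zmed",np.round(np.median(Q[:,2]),4),np.round(Q.min(0),3),np.round(Q.max(0),3))
E
python3 - <<'E'
from look import *
bot.reach([.53,.161,.25],ori(.3,0)); print(bot.get_time_s())
wl("w_stone",[("stone_centre",.035,.06),("stand",.01,.035)])
bot.reach([.55,-.143,.36],ori(-.024,0)); print(bot.get_time_s())
wl("w_keep",[("lid",.155,.185),("keeper",.155,.185),("pedal_pad",.08,.115),("oil_bottle",.02,.1)])
E
```

```text
3.5
stone_centre 0.87 10417 rect [532.  163.9 159.2  52.   17.1] zmed 0.0476 [0.449 0.117 0.045] [0.615 0.212 0.051]
stand 0.63 2044 rect [533.8 164.7 194.5  72.2  16.5] zmed 0.0303 [0.436 0.111 0.011] [0.632 0.219 0.034]
4.8833
lid 0.83 38228 rect [ 629.4 -143.7  166.9  219.4   89.1] zmed 0.1717 [ 0.519 -0.228  0.158] [ 0.739 -0.059  0.176]
keeper 0.75 38578 rect [ 629.2 -143.4  167.   220.    88.9] zmed 0.1717 [ 0.519 -0.228  0.157] [ 0.74  -0.059  0.176]
pedal_pad 0.62 5049 rect [ 483.5 -136.5   69.1   89.6   89.7] zmed 0.0935 [ 0.439 -0.171  0.087] [ 0.528 -0.102  0.105]
oil_bottle 0.75 1311 rect [535.9 157.5 195.9  61.3  16.7] zmed 0.0306 [0.435 0.108 0.02 ] [0.632 0.213 0.034]
```

View pics/w_stone.png

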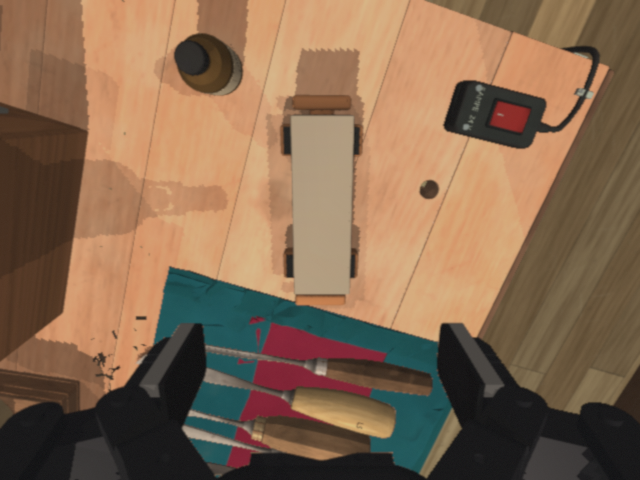

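View pics/w_keep.png

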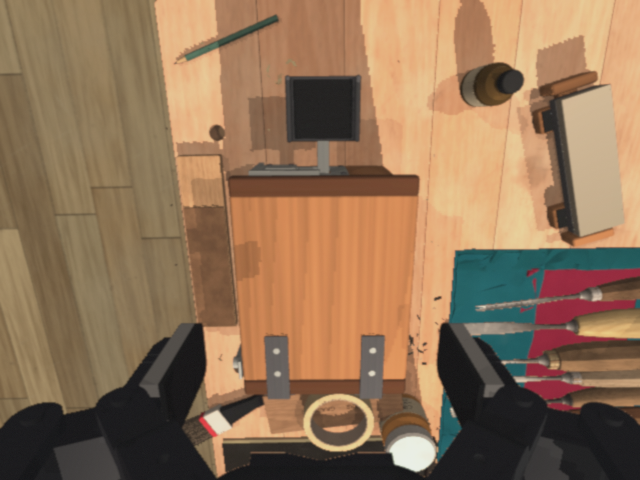

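```bash
cat >> look.py <<'E'
KO=np.array([.632,-.1436,0]);KY=-.021
def kw(x,y,z):
    return (KO+R.from_euler('z',KY).apply(np.array([x,y,z])/1000)).tolist()
def pad(th): # keeper mm
    c,s=np.cos(th),np.sin(th); return 20-185*c-9*s, 85+9*c-185*s
def st(m=""): print(m,round(bot.get_time_s(),2),"p",np.round(bot.get_eef_pos(),4),"F",np.round(bot.get_contact_force(),1),flush=True)
PO=ori(KY,.26)
E
python3 - <<'E'
from look import *
bot.gripper_close(30)
bot.reach(kw(-172,-8,260),PO); st("above")
bot.movel(kw(-169,-8,108),rate=.2); st("near"); print(bot.get_opening(),np.round(bot.get_joint_positions(),2))
bot.movel(kw(-169,-8,88),rate=.05); st("touch")
for th in (.1,.16,.2):
    x,z=pad(th); bot.movel(kw(x-4,-8,z-1),rate=.04); st(th)
save("side","press1")
E
```

```text
above 6.55 p [ 0.46   -0.1482  0.2604] F [ 0.7 -1.   0.4]Traceback (most recent call last):
  File "<stdin>", line 4, in <module>
bench.Unreachable: the arm cannot follow that straight line within its joint ranges
```

```bash
python3 - <<'E'
from look import *
print(np.round(bot.get_joint_positions(),2))
for l in (0,.1,.2,.26):
  for z in (200,150,108,75,40):
    q=bot.solve_ik(kw(-169,-8,z),ori(KY,l)); print(l,z,None if q is None else np.round(q,2))
E
```

```text
[ 0.24  0.19 -0.01  2.27 -0.12  0.43  1.89]
0 200 [ 0.16  0.36  0.04  2.17 -0.02  0.61  1.77]
0 150 [ 0.17  0.44  0.03  2.22 -0.03  0.48  1.77]
0 108 [ 0.17  0.52  0.03  2.25 -0.04  0.38  1.78]
0 75 [ 0.18  0.58  0.02  2.27 -0.05  0.29  1.79]
0 40 [ 0.18  0.65  0.02  2.28 -0.06  0.21  1.81]
0.1 200 [ 0.19  0.33  0.02  2.23 -0.06  0.48  1.81]
0.1 150 [ 0.19  0.42  0.02  2.28 -0.07  0.34  1.83]
0.1 108 [ 0.2   0.5   0.01  2.32 -0.09  0.23  1.85]
0.1 75 [ 0.21  0.57 -0.    2.34 -0.11  0.14  1.87]
0.1 40 [ 0.34  0.64 -0.19  2.35  0.99  0.11  0.75]
0.2 200 [ 0.22  0.31 -0.    2.3  -0.11  0.34  1.87]
0.2 150 [ 0.24  0.4  -0.03  2.35 -0.14  0.2   1.9 ]
0.2 108 [ 0.5   0.51 -0.39  2.37  1.02  0.18  0.73]
0.2 75 [ 0.94  0.81 -1.1   2.36  1.48  0.69  0.27]
0.2 40 [ 0.93  0.9  -1.1   2.38  1.61  0.75  0.16]
0.26 200 [ 0.26  0.3  -0.04  2.34 -0.16  0.26  1.93]
0.26 150 [ 0.27  0.4  -0.06  2.39 -0.26  0.11  2.03]
0.26 108 [ 0.97  0.71 -1.1   2.38  1.48  0.61  0.26]
0.26 75 [ 0.95  0.8  -1.09  2.41  1.62  0.67  0.14]
0.26 40 [ 0.93  0.9  -1.09  2.42  1.75  0.74  0.04]
```

```bash
sed -i 's/^PO=.*/PO=ori(KY,.05)/' look.py; python3 - <<'E'
from look import *
bot.reach(kw(-172,-8,200),PO); st("above")
bot.movel(kw(-172,-8,108),rate=.2); st("near"); print(bot.get_opening(),np.round(bot.get_joint_positions(),2))
bot.movel(kw(-172,-8,90),rate=.05); st("touch")
for th in (.06,.11,.16,.2):
    x,z=pad(th); bot.movel(kw(x-7,-8,z),rate=.04); st(th)
save("side","press1"); print(spotter.find_in("side","lid")[:1])
E
```

```text
above 6.9 p [ 0.4619 -0.1476  0.1992] F [-0.4  0.  -0. ]
near 7.51 p [ 0.4602 -0.1484  0.1092] F [0.  0.4 0.3]
9.367617000006345e-05 [ 0.19  0.5   0.01  2.29 -0.05  0.3   1.8 ]
touch 8.02 p [ 0.4605 -0.1481  0.0901] F [-0.5  0.   5.5]
0.06 8.34 p [ 0.46  -0.148  0.083] F [ 0.4 -0.7  5. ]
0.11 8.72 p [ 0.4602 -0.148   0.0738] F [ 0.4 -0.   6.4]
0.16 9.11 p [ 0.4609 -0.148   0.0646] F [-0.3 -0.6  4. ]
0.2 9.44 p [ 0.4613 -0.148   0.0571] F [-2.  -0.5  6.3]
[{'at': [0.6608, -0.1266, 0.2623], 'conf': 0.84}]
```

View pics/press1.png

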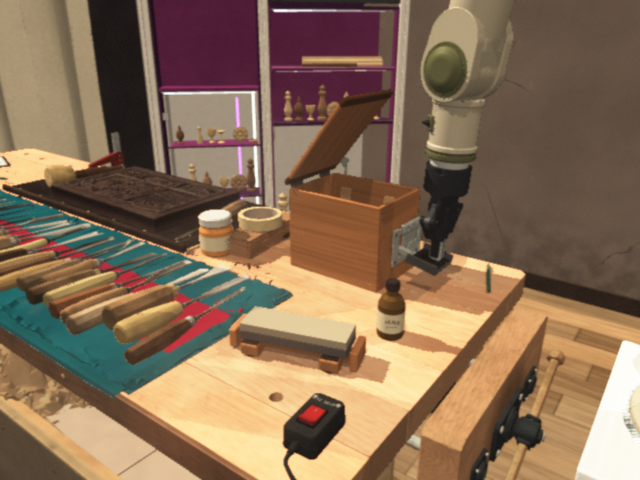

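The lid is up (edge at px 385,95) with the fingers pressing the pad (px 430,262). Next I'll press to the stop and slide right.

```bash
python3 - <<'E'
from look import *
x0=pad(.262)[0]-7; z=54
while z>34:
    z-=2; bot.movel(kw(x0,-8,z),rate=.04); f=np.mean([bot.get_contact_force() for _ in range(3)],0); st(z)
    if f[2]>17: break
y=-8
while y>-40:
    y-=4; bot.movel(kw(x0,y,z),rate=.04); f=bot.get_contact_force(); st(y)
    if f[1]>9: break
save("scene","slid")
np.save("zy.npy",[z,y])
E
```

```text
52 9.82 p [ 0.4639 -0.148   0.0519] F [ 0.4 -0.5 -0.1]
50 10.07 p [ 0.464  -0.1481  0.05  ] F [-0.7 -0.3  0.8]
48 10.32 p [ 0.4638 -0.148   0.0479] F [ 0.7 -1.4  0. ]
46 10.57 p [ 0.4637 -0.148   0.0458] F [0.1 0.4 1.3]
44 10.82 p [ 0.4641 -0.1481  0.044 ] F [ 0.6 -0.4  4.2]
42 11.07 p [ 0.4644 -0.1482  0.0425] F [-0.7 -0.3 12.8]
40 11.32 p [ 0.4647 -0.1482  0.041 ] F [-1.2  1.1 20.6]
-12 11.57 p [ 0.4646 -0.1525  0.0411] F [-1.   0.1 20.5]
-16 11.82 p [ 0.4645 -0.1565  0.0411] F [-0.   0.  21.2]
-20 12.07 p [ 0.4644 -0.1606  0.0411] F [-1.4 -0.1 20.2]
-24 12.32 p [ 0.4644 -0.1646  0.0411] F [-1.1 -0.4 20.9]
-28 12.57 p [ 0.4643 -0.1683  0.0411] F [-1.   1.2 19.2]
-32 12.82 p [ 0.4645 -0.1705  0.0411] F [ 0.   7.4 20.7]
-36 13.07 p [ 0.4638 -0.1739  0.0409] F [-1.6 10.  19.5]
```

```bash
python3 -c "
import cv2;a=cv2.imread('pics/slid.png');cv2.imwrite('pics/slidc.png',cv2.resize(a[180:380,300:520],None,fx=3.5,fy=3))"
```

```text
(no output)
```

View pics/slidc.png

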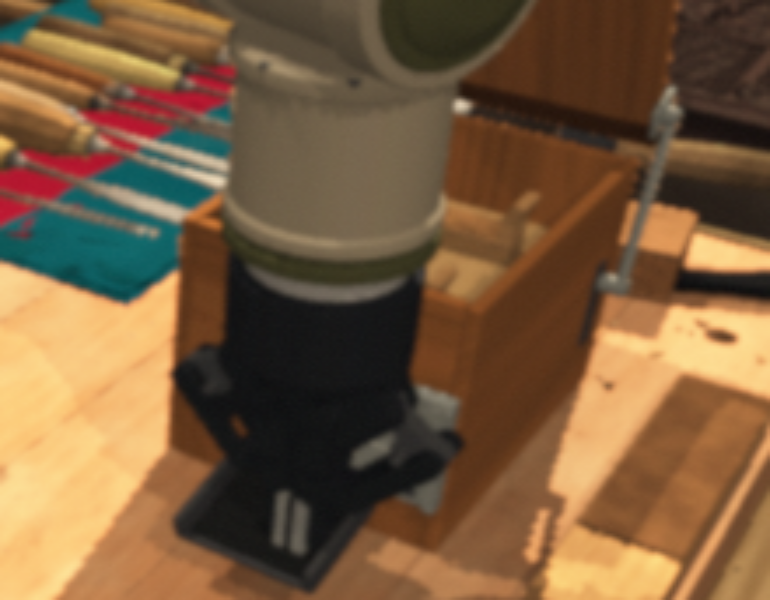

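```bash
python3 - <<'E'
from look import *
x0=pad(.262)[0]-7; y=-36
for z in (44,48,52,56,60,66,72):
    bot.movel(kw(x0-(z-44)*.1,y,z),rate=.04); st(z)
print(spotter.find_in("side","lid") if save("side","latched") else 0)
E
```

```text
44 13.38 p [ 0.4631 -0.1757  0.0441] F [0.8 2.1 2.7]
48 13.62 p [ 0.4627 -0.1763  0.048 ] F [-0.4  1.7  1.5]
52 13.88 p [ 0.4625 -0.1762  0.0522] F [-1.   1.8  2.3]
56 14.12 p [ 0.4621 -0.1761  0.0562] F [ 0.2  0.2 -0.7]
60 14.38 p [ 0.4618 -0.1761  0.0602] F [-0.1 -0.3 -0.7]
66 14.68 p [ 0.4612 -0.1761  0.0663] F [-0.4  0.6 -0.2]
72 14.97 p [ 0.4606 -0.1761  0.0723] F [-0.2 -0.5  0.5]
[{'at': [0.6694, -0.1254, 0.2704], 'conf': 0.89}]
```

View pics/latched.png

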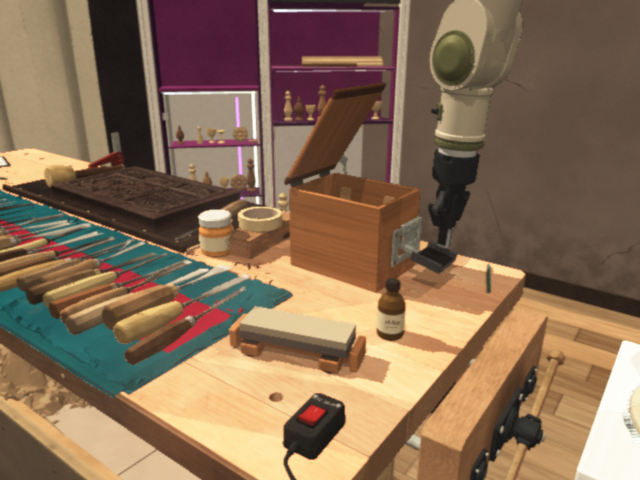

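```bash
python3 - <<'E'
from look import *
bot.movel(kw(-175,-36,220),rate=.3); st()
bot.gripper_open()
S=np.array([.531,.163,0]);SY=.299
cur=bot.get_joint_positions()
for l in (.4,.5,.6):
  for nm,p,y in [("sUp",S+[0,0,.12],SY),("sG",S+[0,0,.017],SY),("up",S+[0,0,.28],SY),("kpre",kw(-90,0,300),KY),("k2",kw(-5,0,165),KY),("k",kw(-5,0,117),KY),("kout",kw(-60,0,210),KY)]:
    g=np.array([np.cos(y),np.sin(y),0])*.019*np.sin(l)
    q=bot.solve_ik((np.array(p)+g).tolist(),ori(y,l)); print(l,nm,None if q is None else np.round(q,2))
E
```

```text
15.72 p [ 0.4562 -0.1759  0.2204] F [-0.3  0.2  0.2]
0.4 sUp [ 0.3   0.75 -1.1   2.32  1.67  0.73 -0.17]
0.4 sG [ 0.27  1.02 -1.1   2.37  1.95  0.95 -0.36]
0.4 up [-0.3   0.23 -0.15  2.2   0.28  0.33  1.18]
0.4 kpre [ 0.25  0.21 -0.07  2.16 -0.13  0.38  1.85]
0.4 k2 [ 0.22  0.5  -0.08  2.13 -0.12  0.12  1.82]
0.4 k [ 0.77  0.75 -0.92  2.13  1.51  0.53  0.29]
0.4 kout [ 0.25  0.37 -0.1   2.21 -0.14  0.17  1.85]
0.5 sUp [ 0.29  0.76 -1.09  2.39  1.9   0.79 -0.38]
0.5 sG [ 0.26  1.05 -1.1   2.43  2.11  1.06 -0.5 ]
0.5 up [-0.32  0.21 -0.14  2.27  0.55  0.19  0.9 ]
0.5 kpre [ 0.32  0.19 -0.14  2.22 -0.23  0.24  1.95]
0.5 k2 [ 0.89  0.74 -1.1   2.16  1.61  0.6   0.22]
0.5 k [ 0.87  0.84 -1.09  2.19  1.79  0.66  0.08]
0.5 kout [ 0.6   0.41 -0.55  2.25  1.42  0.15  0.31]
0.6 sUp [ 0.27  0.79 -1.1   2.46  2.09  0.9  -0.56]
0.6 sG [ 0.24  1.11 -1.1   2.49  2.26  1.2  -0.6 ]
0.6 up [ 0.42  0.37 -1.1   2.3   1.51  0.46 -0.03]
0.6 kpre [ 0.83  0.25 -0.73  2.27  0.78  0.12  0.97]
0.6 k2 [ 0.9   0.74 -1.09  2.23  1.9   0.59 -0.05]
0.6 k [ 0.88  0.86 -1.09  2.26  2.04  0.69 -0.14]
0.6 kout [ 0.96  0.58 -1.08  2.3   1.85  0.46 -0.05]
```

```bash
cat >> look.py <<'E'
S=np.array([.531,.163,0]);SY=.299
def tc(g,y,l): # grasp point -> TCP
    u=np.array([np.cos(y)*np.sin(l),np.sin(y)*np.sin(l),-np.cos(l)]); return (np.array(g)+.019*u).tolist()
E
python3 - <<'E'
from look import *
bot.reach(tc(S+[0,0,.28],SY,.6),ori(SY,.6)); st(); print(np.round(bot.get_joint_positions(),2))
L=.45
bot.reach(tc(S+[0,0,.13],SY,L),ori(SY,L)); st(); print(np.round(bot.get_joint_positions(),2))
wl("w_st2",[("stone_centre",.035,.06)])
save("side","side_st2")
E
```

```text
18.21 p [0.5414 0.1654 0.2641] F [-0.  -0.4  0. ]
[ 0.4   0.4  -1.09  2.32  1.6   0.49 -0.12]
 18.86 p [0.5389 0.1658 0.1132] F [0.5 0.8 0.2]
[ 0.23  0.71 -0.97  2.37  1.85  0.67 -0.35]
stone_centre 0.89 30989 rect [531.9 163.5 160.5  52.3  17.1] zmed 0.0476 [0.448 0.116 0.035] [0.615 0.211 0.05 ]
```

View pics/side_st2.png

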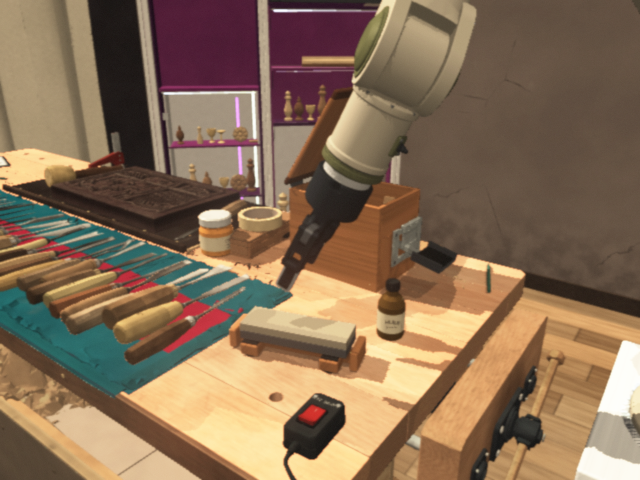

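View pics/w_st2.png

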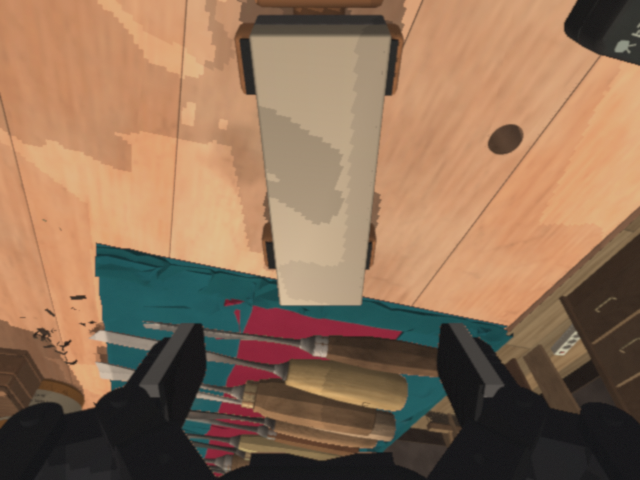

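The stone is centred between the open jaws (px ~320,160) and the bottle is clear. Now I'll grasp it.

```bash
python3 - <<'E'
from look import *
L=.45; S=np.array([.5315,.1635,0])
bot.movel(tc(S+[0,0,.034],SY,L),rate=.12); st()
bot.gripper_close(60); st(); print(bot.get_opening(),bot.get_eef_pos()-np.array(tc(S+[0,0,.034],SY,L)))
bot.movel(tc(S+[0,0,.06],SY,L),rate=.06); st()
save("side","lift")
bot.movel(tc(S+[0,0,.26],SY,L),rate=.2); st(); print(np.round(bot.get_joint_positions(),2),bot.get_opening())
for nm,p in [("pre",kw(-60,0,300)),("k2",kw(-5,0,185)),("k",kw(-5,0,134))]:
    q=bot.solve_ik(tc(p,KY,L),ori(KY,L)); print(nm,None if q is None else np.round(q,2))
E
```

```text
19.96 p [0.5397 0.166  0.0176] F [1.2 0.6 0.3]
 20.38 p [0.5397 0.1658 0.0178] F [-1.4 -2.1  6.5]
0.051439494013570265 [ 0.00031207 -0.00010627  0.00090882]
 20.96 p [0.5396 0.1658 0.0433] F [ 0.1 -0.1 -3.1]
 22.16 p [0.5389 0.1655 0.2421] F [-0.4  0.2 -4. ]
[ 0.33  0.43 -1.01  2.25  1.22  0.5   0.25] 0.051273515630746815
pre [ 0.99  0.43 -1.07  2.12  0.88  0.48  0.87]
k2 [ 0.66  0.58 -0.71  2.14  1.37  0.33  0.39]
k [ 0.58  0.64 -0.59  2.18  1.77  0.29 -0.  ]
```

View pics/lift.png

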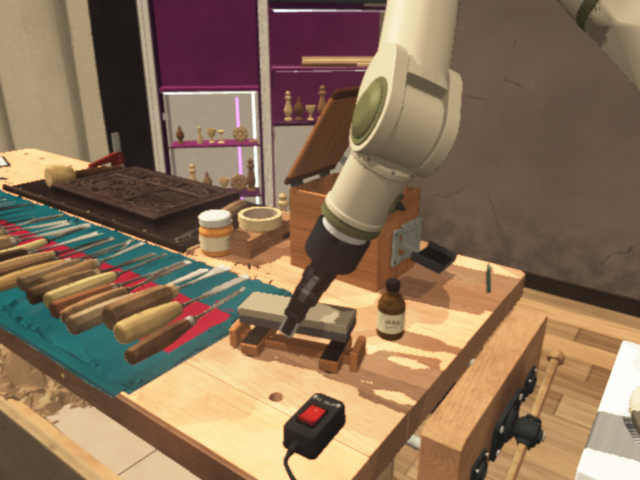

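```bash
python3 - <<'E'
from look import *
L=.45
bot.reach(tc(kw(-120,0,290),KY,L),ori(KY,L)); st(); print(np.round(bot.get_joint_positions(),2),bot.get_opening())
cp=imaging.camera_params("wrist"); p,d=save("wrist","w_pre"); np.savez("w_pre.npz",d=d,K=cp["camera_matrix"],T=cp["camera_from_world"])
cp=imaging.camera_params("scene"); p,d=save("scene","s_pre"); np.savez("s_pre.npz",d=d,K=cp["camera_matrix"],T=cp["camera_from_world"])
p,d=save("side","d_pre")
E
```

```text
23.33 p [ 0.5206 -0.1401  0.2728] F [ 0.3  0.3 -4.2]
[ 1.07  0.36 -1.09  2.24  0.87  0.38  0.87] 0.05119787679617518
```

View pics/w_pre.png

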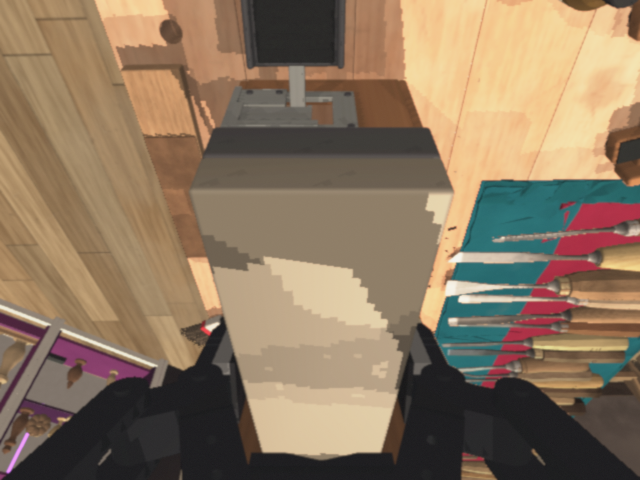

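View pics/s_pre.png

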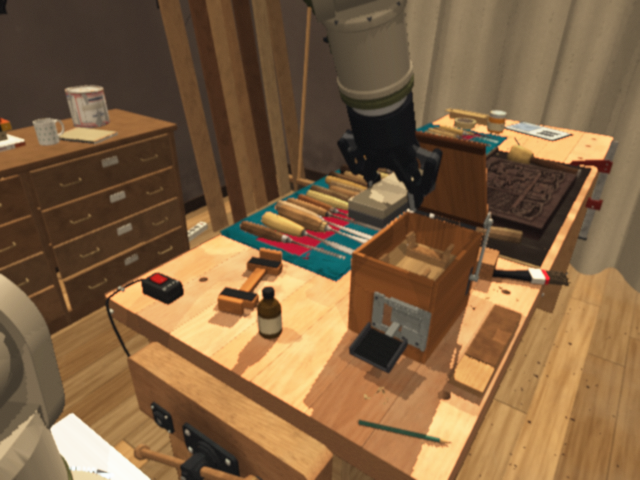

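View pics/d_pre.png

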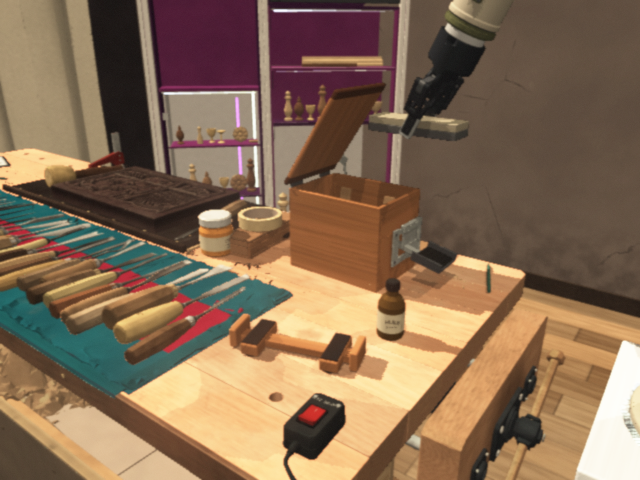

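```bash
python3 - <<'E'
from look import *
for n in ("w_pre","s_pre"):
    a=np.load(n+".npz"); cp=dict(camera_matrix=a["K"],camera_from_world=a["T"])
    m=np.ones((480,640),bool)
    P=cloud("",m,a["d"],cp)
    Ri=R.from_euler('z',-KY); Q=Ri.apply(P-KO)*1000
    if n=="w_pre":
        s=np.abs(Q-[-120,0,303])<[90,35,12]; q=Q[s.all(1)]
        A=np.c_[q[:,:2],np.ones(len(q))]; 
        for _ in range(4):
            c=np.linalg.lstsq(A,q[:,2],rcond=None)[0]; r=abs(A@c-q[:,2]); k=r<2.5; A=A[k];q=q[k]
        print("stone plane slopes",c,len(q),"rect keeper frame",rect(q/1000), "z",c@[-120,0,1])
    s=(abs(Q[:,2]-158)<4)&(abs(Q[:,0])<105)&(abs(Q[:,1])<85); q=Q[s]
    if len(q)>50: print(n,"rim",len(q),rect(q/1000))
    print(np.histogram(q[:,1],bins=np.arange(-90,91,6))[0] if len(q) else "")
E
```

```text
stone plane slopes [8.94322370e-05 1.91488897e-03 3.02611438e+02] 53322 rect keeper frame [-126.6   -0.8   68.4  150.7   85.1] z 302.6007060827189

s_pre rim 1659 [  2.   -3.4 162.3 206.1  89.8]
[  3  10 159 237  56  42  46  44  41  45  40  41  40  38  36  44  32  39
  35  35  36  36  40  33  38  33 262 118   0   0]
```

```bash
python3 - <<'E'
from look import *
L=.45; O=ori(KY,L)
for x,z in ((-30,205),(-7,180),(-7,165)):
    bot.movel(tc(kw(x,0,z),KY,L),O,rate=.12); st((x,z))
print(np.round(bot.get_joint_positions(),2))
save("scene","s_in"); save("wrist","w_in"); save("side","d_in")
z=165
while z>132:
    z-=3; bot.movel(tc(kw(-7,0,z),KY,L),O,rate=.05); f=bot.get_contact_force(); st(z)
    if f[2]>6 or abs(f[1])>10: break
save("scene","s_in2"); save("wrist","w_in2")
E
```

```text
(-30, 205) 24.67 p [ 0.61   -0.1431  0.1882] F [ 0.  -0.4 -3.3]
(-7, 180) 25.1 p [ 0.6328 -0.1436  0.163 ] F [ 0.5 -0.5 -3.5]
(-7, 165) 25.38 p [ 0.6325 -0.1437  0.1481] F [-0.1  0.2 -3.7]
[ 0.62  0.6  -0.65  2.16  1.52  0.3   0.24]
162 25.77 p [ 0.6333 -0.1437  0.1452] F [-0.2 -0.3 -4.3]
159 26.02 p [ 0.6332 -0.1436  0.1418] F [-0.3  0.  -4. ]
156 26.27 p [ 0.6332 -0.1436  0.1388] F [ 0.9  0.1 -3.1]
153 26.52 p [ 0.6332 -0.1436  0.1358] F [-0.  -0.3 -3.9]
150 26.77 p [ 0.6332 -0.1436  0.1328] F [ 0.1 -0.3 -3.5]
147 27.02 p [ 0.6332 -0.1436  0.1298] F [-0.3  0.6 -2.9]
144 27.27 p [ 0.6332 -0.1436  0.1268] F [-0.8 -1.1 -3.3]
141 27.52 p [ 0.6332 -0.1436  0.1238] F [-0.3  0.  -4.2]
138 27.77 p [ 0.6332 -0.1436  0.1207] F [ 0.2 -0.6 -4.7]
135 28.02 p [ 0.6331 -0.1436  0.1177] F [-0.3 -0.2 -3.5]
132 28.27 p [ 0.6337 -0.1435  0.1159] F [-3.3 -0.3  6.1]
```

View pics/w_in2.png

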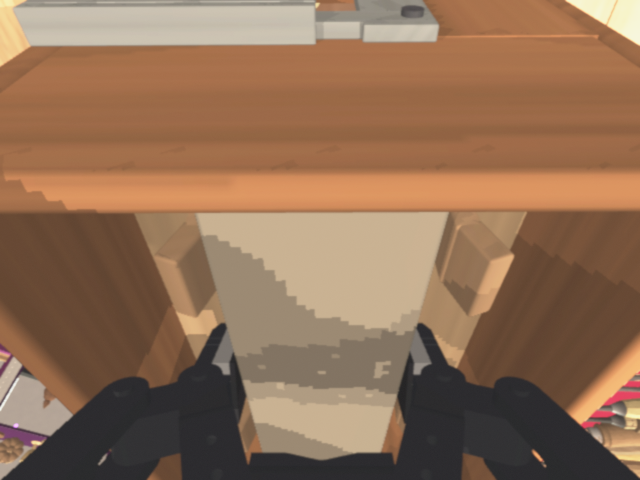

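View pics/s_in2.png

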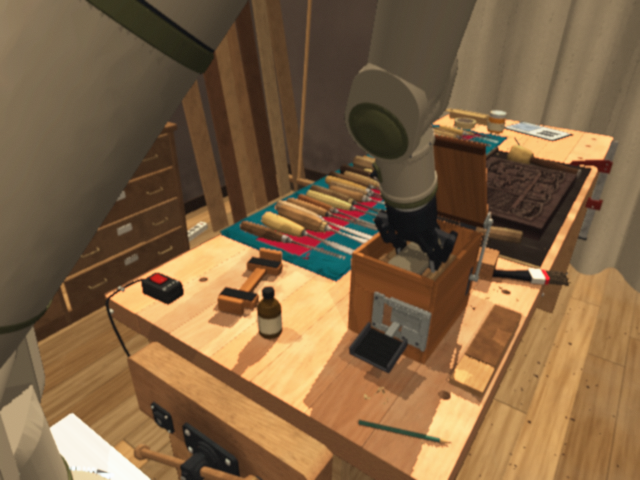

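The stone has seated at the right height, symmetric between the cheeks (px 190–460). I'll release and back out along the tool axis.

```bash
python3 - <<'E'
from look import *
L=.45; O=ori(KY,L)
bot.gripper_open(); st("open"); bot.wait(.3)
g=np.array(kw(-7,0,133)); u=R.from_quat(O).apply([1,0,0])
bot.movel(tc(g-.05*u,KY,L),O,rate=.1); st()
bot.movel(tc(g-.12*u,KY,L),O,rate=.2); st()
cp=imaging.camera_params("wrist"); p,d=save("wrist","w_out")
r=spotter.trace("wrist","stone_centre")
if r:
    P=cloud("wrist",r[0]["mask"],d,cp); q=R.from_euler('z',-KY).apply(P-KO)*1000
    q=q[abs(q[:,2]-146)<8]; A=np.c_[q[:,:2],np.ones(len(q))]; c=np.linalg.lstsq(A,q[:,2],rcond=None)[0]
    print(r[0]["conf"],rect(q/1000),c,q.min(0),q.max(0))
save("scene","s_out")
E
```

```text
open 28.82 p [ 0.6333 -0.1439  0.1148] F [-0.4 -0.7  0.8]
 29.77 p [ 0.6116 -0.1433  0.161 ] F [ 0.4 -0.2 -0.3]
 30.31 p [ 0.5812 -0.1433  0.2233] F [ 0.6 -0.5 -0.4]
0.56 [-4.900e+00  1.100e+00  1.585e+02  5.210e+01  1.000e-01] [-8.18987731e-04 -4.37564493e-06  1.45543084e+02] [-84.14802324 -25.05144162 143.46048194] [ 74.28835098  27.13958602 147.91485133]
```

View pics/w_out.png

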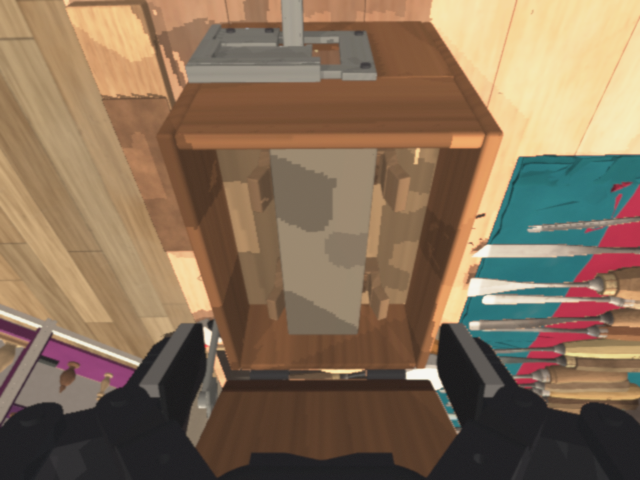

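View pics/s_out.png

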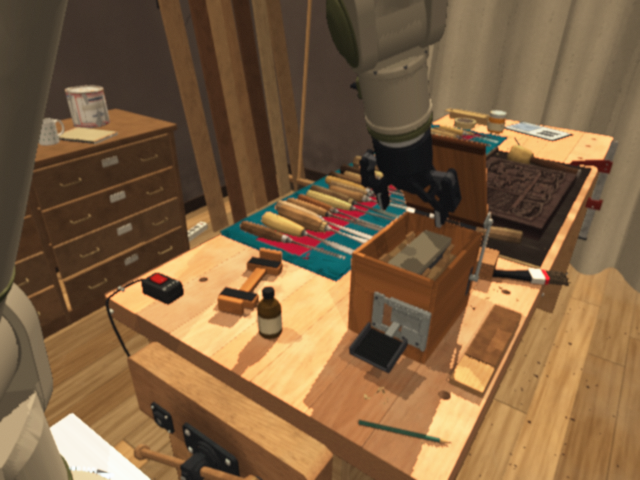

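The stone lies flat and square (x −4.9, y +1.1 mm in keeper frame), with the lid still up. Now the pedal.

```bash
python3 - <<'E'
from look import *
L=.45
bot.movel(tc(kw(-172,-10,280),KY,L),rate=.25); st()
bot.gripper_close(30)
bot.reach(kw(-172,-14,200),PO); st(); print(np.round(bot.get_joint_positions(),2))
x0=pad(.262)[0]-7
bot.movel(kw(x0,-14,75),rate=.15); st()
z=62
while z>37:
    bot.movel(kw(x0,-14,z),rate=.04); f=np.mean([bot.get_contact_force() for _ in range(3)],0); st(z)
    if f[2]>17: break
    z-=2
np.save("z.npy",z)
save("side","press2")
E
```

```text
31.24 p [ 0.4686 -0.1505  0.263 ] F [-0.  -0.   0.7]
 32.57 p [ 0.4598 -0.1534  0.1997] F [-1.   0.2 -0.1]
[ 0.99  0.55 -1.11  2.16  0.72  0.8   0.98]
 33.55 p [ 0.4638 -0.1542  0.0758] F [ 0.9 -0.1  0.4]
62 34.02 p [ 0.4636 -0.154   0.0618] F [-0.9 -0.   0.7]
60 34.27 p [ 0.4637 -0.154   0.0599] F [0.6 0.1 0.5]
58 34.52 p [ 0.4637 -0.1541  0.0579] F [-0.8 -0.2 -0.6]
56 34.77 p [ 0.4636 -0.1541  0.0559] F [ 0.1  0.2 -0.2]
54 35.02 p [ 0.4639 -0.154   0.054 ] F [ 0.5 -0.2  4.5]
52 35.27 p [ 0.4637 -0.1541  0.0519] F [0.5 0.7 4.2]
50 35.52 p [ 0.4636 -0.1541  0.0499] F [-0.3 -0.1  2.8]
48 35.77 p [ 0.4635 -0.1541  0.0478] F [-0.   0.2  0.7]
46 36.02 p [ 0.4635 -0.1541  0.0458] F [0.1 0.  0.7]
44 36.27 p [ 0.4639 -0.1541  0.044 ] F [-0.1 -0.9  3.6]
42 36.52 p [ 0.4642 -0.154   0.0425] F [-1.8 -0.5 11.8]
40 36.77 p [ 0.4646 -0.1539  0.041 ] F [-2.7 -0.5 20.6]
```

View pics/press2.png

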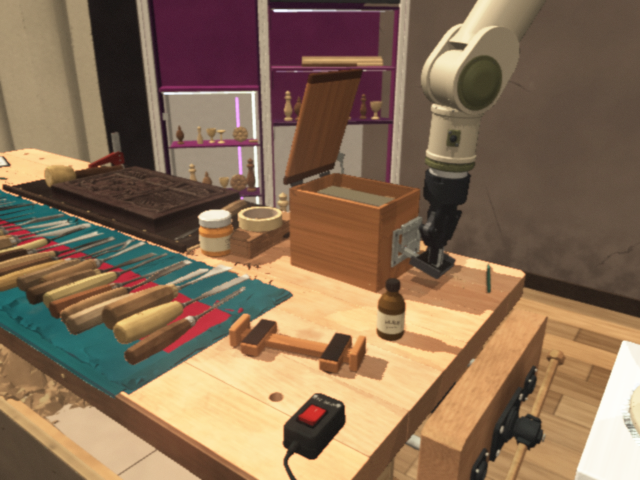

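```bash
python3 - <<'E'
from look import *
x0=pad(.262)[0]-7; z=40; y=-14
while y<20:
    y+=3; bot.movel(kw(x0,y,z),rate=.04); f=np.mean([bot.get_contact_force() for _ in range(3)],0); st(y); print(np.round(f,1))
    if f[1]<-8: break
np.save("y.npy",y)
save("side","left"); save("scene","left_s")
import cv2
a=cv2.imread('pics/left_s.png');cv2.imwrite('pics/left_sc.png',cv2.resize(a[180:380,300:520],None,fx=3.5,fy=3))
E
```

```text
-11 37.08 p [ 0.4646 -0.1509  0.0411] F [-3.4 -1.2 19.8]
[-3.4 -1.2 19.8]
-8 37.33 p [ 0.4646 -0.1479  0.0411] F [-2.3 -0.7 19.9]
[-2.3 -0.7 19.9]
-5 37.58 p [ 0.4647 -0.1449  0.0411] F [-2.8 -0.5 20. ]
[-2.8 -0.5 20. ]
-2 37.83 p [ 0.4647 -0.1419  0.0411] F [-1.3 -0.5 20.4]
[-1.3 -0.5 20.4]
1 38.08 p [ 0.4648 -0.1389  0.0411] F [-2.3  0.2 20.5]
[-2.3  0.2 20.5]
4 38.33 p [ 0.4648 -0.1358  0.0411] F [-2.4 -0.2 20.8]
[-2.4 -0.2 20.8]
7 38.58 p [ 0.4649 -0.1334  0.0411] F [-2.5 -2.6 20.9]
[-2.5 -2.6 20.9]
10 38.83 p [ 0.4649 -0.132   0.041 ] F [-1.7 -6.3 21. ]
[-1.7 -6.3 21. ]
13 39.08 p [ 0.4649 -0.1303  0.041 ] F [-1.4 -9.7 21.8]
[-1.4 -9.7 21.8]
```

View pics/left_sc.png

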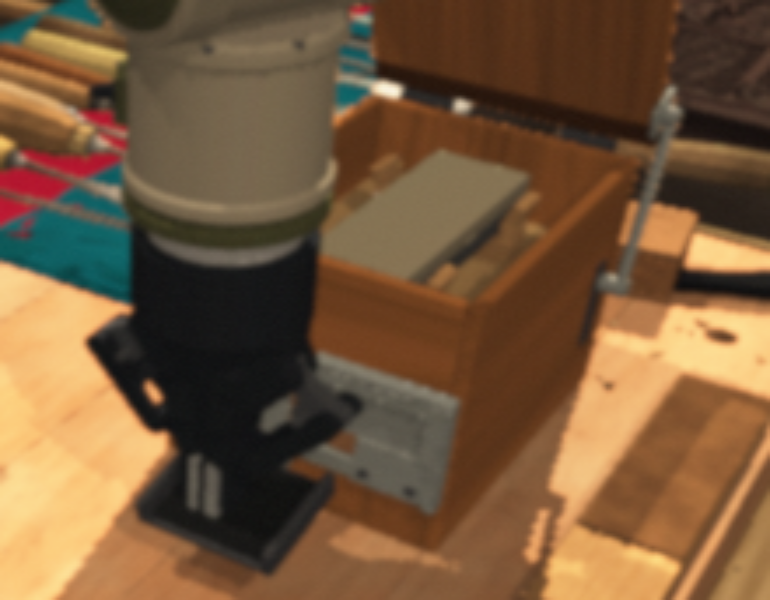

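```bash
python3 - <<'E'
from look import *
for th in (.24,.2,.15,.1,.05,0):
    x,z=pad(th); bot.movel(kw(x-7,11,z-1),rate=.02); st(th)
save("side","rise")
x,z=pad(0)
bot.movel(kw(x-8,11,z+5),rate=.02); st("off")
bot.movel(kw(x-10,11,z+30),rate=.06); st("off")
bot.movel(kw(x-15,11,z+130),rate=.2); st("up")
p,d=save("side","end"); 
E
```

```text
0.24 39.77 p [ 0.4634 -0.1289  0.0487] F [ 0.1 -0.8  1.6]
0.2 40.29 p [ 0.4621 -0.129   0.0563] F [-1.6  1.1  4.1]
0.15 40.91 p [ 0.4609 -0.129   0.0656] F [-2.4  0.3  5.4]
0.1 41.52 p [ 0.4602 -0.129   0.0749] F [-3.1  0.5  6.1]
0.05 42.14 p [ 0.4599 -0.129   0.0842] F [-2.9  1.3  6.8]
0 42.76 p [ 0.4607 -0.1291  0.0932] F [-0.7 -0.2  3.4]
off 43.26 p [ 0.4592 -0.1291  0.099 ] F [-0.9  0.   0.6]
off 43.83 p [ 0.4572 -0.1291  0.124 ] F [-0.7 -0.  -0.2]
up 44.48 p [ 0.4518 -0.1293  0.2231] F [-0.8  0.2 -0.2]
```

View pics/end.png

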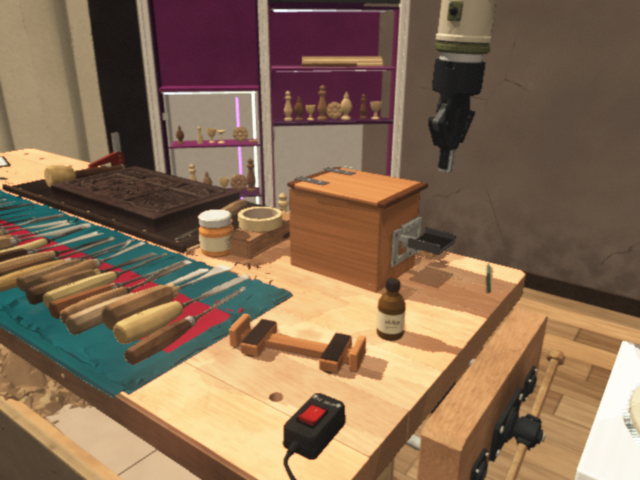

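```bash
python3 - <<'E'
from look import *
p,d=save("side","end2"); cp=imaging.camera_params("side")
for t,zl,zh in [("lid",.163,.19),("pedal_pad",.086,.11),("oil_bottle",.01,.1)]:
    x=spotter.trace("side",t)
    if not x: print(t,"none"); continue
    m=cv2.erode(x[0]["mask"].astype(np.uint8),np.ones((2,2)))>0
    P=cloud("side",m,d,cp);Q=P[(P[:,2]>zl)&(P[:,2]<zh)]
    print(t,rect(Q),np.round(np.median(Q[:,2]),4)); 
    if t=="lid":
        A=np.c_[Q[:,:2],np.ones(len(Q))]; print("slope",np.linalg.lstsq(A,Q[:,2],rcond=None)[0])
a=cv2.imread("pics/side0.png").astype(int);b=cv2.imread("pics/end2.png").astype(int)
print("diff keeper/pedal",np.abs(a-b)[165:290,285:460].mean(),"bottle",np.abs(a-b)[278:342,375:408].mean())
E
```

```text
lid [ 623.9 -139.3  164.4  212.8   89.2] 0.1713
slope [ 0.00811839 -0.01559445  0.16382664]
pedal_pad [ 480.1 -135.    71.1   87.9   88.3] 0.0935
oil_bottle [441.7  50.5  39.4  29.4  17.9] 0.0492
diff keeper/pedal 2.6440228571428572 bottle 6.23895202020202
```

The lid, pedal and bottle all read as they did at the start, so I'm handing in.

```bash
python3 - <<'E'
from look import *
bot.sign_off(); print(bot.get_time_s())
E
```

```text
the job is handed in; nothing more can be done
the job is handed in; nothing more can be done
```

The stone is put away in the keeper with the lid shut, and I handed the job in at about 45 s of the 72 s allowed. Sign-off gives no verdict, so these are my own checks.

- **Lid opened:** I pressed the pedal to its stop, slid it right under the catch and let go. The lid stood open by itself with the tool clear.
- **Stone placed:** I gripped it across its width with the tool leaning back about 26°, lowered it into both saddles and let go. Just after release the wrist camera put its centre at about (-5, +1) mm in the keeper frame, against a target of (-5, 0). It was flat to about 0.001 rad and square to the keeper.
- **Lid closed:** I pressed again, slid the pedal back to its left stop and let it rise at about 20 mm/s.
- **Last check (side camera):** the lid top height (171.3 mm), the pedal pad and the bottle all read within about 2 mm of their starting values.

**What I could not confirm:** the stone is hidden under the shut lid, so I did not see it again after closing. The cameras disagreed by up to 9 mm on the keeper's sideways position. I used the middle estimate, and the symmetric fit in the saddles agreed with it.

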